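# Reset the tripped grinder motor with the reset tool

## Robot

A 7-joint arm with a two-finger parallel gripper is mounted at the origin on the work surface. World frame = base frame: x ahead of the robot, y to its left, z up, the work surface at z = 0. Lengths are in m, angles in rad, forces in N, time in s.
With the tool pointing down it reaches from about 0.425 to 0.925 m from the base axis. Payload 6.8 kg.
Tool frame: the origin (TCP) lies midway between the tips of the shut fingers; the grasp point (between the pads) lies 19 mm behind it (r.grip_depth is the distance from the TCP to the grasp point, in m); z points along the fingers, y is the line along which they close (so a half turn about z gives the same grasp; the last joint's range is limited). The gripper opens to 85 mm and grips with 20 to 120 N. Pads are 22 mm wide; open, the fingers measure 114 mm over their backs; the gripper's body (76 mm by 85 mm) begins 54 mm behind the grasp point. The pads swing forward as they close: fully open they stand 13 mm farther back than shut.
Start: joints at [-1.389, 0.477, 0.022, 1.555, -0.011, 1.109, -0.083], TCP at [0.193, 0.647, 0.201] pointing down, gripper open.
Joint ranges: [-2.96, 2.96], [-0.34, 2.1], [-1.41, 1.46], [0.24, 2.44], [-1.37, 4.51], [0.17, 1.92], [-2.96, 2.96]. Speed limits (rad/s): [2.39, 2.39, 3.14, 3.14, 3.14, 3.14, 3.14].

## Interface

Orientations are given as a rotation vector (axis times angle).
In Python, from bench import telemetry, grab_frame, calibration, order, silhouettes, r gives the robot as it stands.
- The arm moves only by the tool apply_moves, never from a script. Its argument "moves" is a list of rows, each a list of 7 numbers: the turn, a rotation vector about the tool's x, y, z scaled (see below), then the shift along the tool's x, y, z scaled (see below), then the opening, from -1 (shut) to 1 (fully open). A call has exactly 8 rows; each row shifts and turns the commanded pose from where the row before left it, along the tool's axes as they then stand; what a row does not reach is not made up. The controller multiplies each number of a shift by 1000 mm and each number of a turn by 6 degrees. A row lasts 1/12 s, in which the tool goes at most 41.7 mm and 7.16 degrees, less where a joint would pass 70% of its speed; a pose out of reach is approached as far as the arm can. A call with a number of a shift or a turn outside -1 to 1 is refused whole. A call with a gripper value outside its range is refused whole. The fingers move at their own pace and stop on an object; "grip_force" is the grip in N (left out, the last holds). Time passes only in rows, so rows that do not move let the fingers close, or fill a call up. It gives the time, the measured TCP pose, the force, the opening and the grip force at its end, in the units of the state.
- telemetry.get_obs(): the state, without advancing time (a new reading comes with each control period).
- grab_frame(name): name is "scene" or "top" or "wrist"; returns the picture (400x640x3 uint8, blue, green, red); there is no depth.
- calibration(name): a dict with "fx", "fy", "cx", "cy" (pixels), "world_from_camera" (4x4, takes a point from camera to world coordinates); the wrist camera has in their place "mount" (4x4, takes a point from camera to tool coordinates, whose origin is the TCP and whose axes are the flange's). Camera axes: x right, y down, z forward; pixel columns grow to the right and rows downward; lengths in m; the calibration is good to about 2 mm. A picture is of the moment at which its call begins: read the wrist's pose just before it. calibration takes no time and is no camera call.
- order.hand_in(): hands the job in; it is judged then, once.
Trained networks look in the newest picture that a camera, given by its name, has taken for a name from the list of things; names that differ only in an ending like _2 or _b are one class to them, and where a whole thing is asked for, a point or a joint stands for the part that bears it (a point fixed in the world has none). Each returns a list of dicts, best first, with "p" (0 to 1); they miss things now and then, are a little off and sometimes report something else, mostly with a low value. They report only what shows in the picture. A call takes as long as a camera call. They do not tell look-alikes from the thing itself.
- silhouettes(thing, camera): "mask" (400x640 bool, what is visible of it) and "extent" ([centre column, centre row, width, height] in pixels, round what is visible of it).
The state is a dict: "clock": time; "joints": joint angles; "qvel": joint speeds; "tau": joint torques, N m; "tcp_pos": TCP position; "orientation": TCP orientation; "contact_force": force on the tool from outside, world axes, zero at the start; "moment": the same for the moment, N m; "grip_width": finger opening in m; "gripper_force": force on a finger pad.
Only numpy, scipy, OpenCV 4.12 (cv2) and the standard library are available. Lean on these libraries where they do the work, as an engineer would, in place of code of your own. Each camera call takes 0.05 s, during which the arm holds its last target. There are 200 camera calls.

## Task

The grinder's motor has tripped. Draw the wooden-handled reset tool out of its steel sleeve by the rod that sticks out, set it down and take it again by its handle (its rod is only long enough that way), and with the rod push the button at the bottom of the hole in the grey reset box fully in for a moment. Then lay the tool flat on the rubber mat, all of it on the mat, and leave the grinding wheel, the dish and the polishing bar where they are.

Things in the scene. Friction and masses are not known exactly. Their poses are not given: they have to be found in the camera images.
- tool: Loose reset tool, about 0.24 kg: wooden handle 100 mm long, 36 wide, 48 tall; steel rod, 12 mm diameter, 65 long, out of one end, its axis 28 mm above the underside. Origin: underside below the handle's centre (about the centre of mass). x points to the rod's tip, z up. At the start the handle is in the sleeve, resting on the bench; only 57 to 65 mm of rod sticks out.
- tool_tip (a point): Centre of the tool's rod tip, at [0.115, 0, 0.028] in the tool's frame; axes as the tool's.
- tool_butt (a point): Centre of the handle's far end, at [-0.050, 0, 0.028] in the tool's frame; axes as the tool's.
- sleeve: Steel sleeve fixed to the bench: two side walls, a roof and a closed back, no floor; outside 116 mm long, 60 mm wide, 62 mm tall; inside 112 mm long, 52 mm wide, 58 mm high. Origin on the bench under its centre; the open mouth is at its -x end, so the tool is drawn out along -x.
- sleeve_mouth (a point): Centre of the sleeve's mouth, at [-0.058, 0, 0.028] in the sleeve's frame; axes as the sleeve's.
- reset_box: Grey steel box fixed to the bench, 90 mm deep (x), 140 wide (y), 95 tall. Origin on the bench under its centre. Its upright front face is at x = -0.045, facing its own -x; in mid-width of that face, 60 mm above the bench, is a level round hole of 30 mm diameter with a chamfered rim. The button is at its bottom, 50 mm in from the face.
- hole_mouth (a point): Centre of the hole's mouth in the front face of the reset box; axes as the box's: x points straight into the hole.
- reset_button (a joint): Spring button of 24 mm diameter at the bottom of the hole: 0 m out, 0.006 m fully pressed (about 5 N); springs back by itself. It counts as fully in beyond 0.0045 m.
- mat: Black rubber mat, fixed, 140 mm (x) by 240 mm (y), 4 mm thick. Origin: centre of its underside, on the bench.
- wheel: Bystander: grey grinding wheel lying flat, 140 mm diameter, 28 mm thick, 20 mm bore, loose. Origin: centre of its underside.
- dish: Bystander: round white plastic dish, 90 mm diameter, 35 mm tall, loose. Origin: centre of its underside.
- compound_bar: Bystander: off-white bar of polishing compound, 120 mm (x) by 45 mm (y) by 35 mm tall, loose. Origin: centre of its underside.
Things that resemble listed ones, but are neither listed nor needed, are in the scene too. What is shaped like the tool but blue or orange is not meant. Several things look just like the sleeve: the one meant starts farthest to the robot's left.

How it is judged:
By the outcome, as a careful person would: the job done as asked, in the order asked, and still so for the second after the job is handed in, with the robot touching nothing.
It also fails if it takes over 58 s, if anything falls off the work surface, if the arm or the gripper's body presses on something with over 40 N, if the wrist force passes 120 N, or if a joint passes its speed limit or range.

## Working session

There is one attempt and no reset: what is moved stays moved. The work goes in short steps, Python scripts to look and compute and a tool call to move; the robot and the scene stay as the last step left them, time stands still between calls to the robot, and variables do not carry over. Pictures are saved under pics/ and viewed, at most 10 in all, crops included, and the job is handed in when it is done.

Besides the shell and the picture viewer there is one more tool, called after "Emit:" as name(argument=value, ...), one argument or row to a line, values as JSON. apply_moves: Moves the arm, as the interface text tells. Its arguments: {"type":"object","properties":{"moves":{"type":"array"},"grip_force":{"type":"number"}},"required":["moves"]}

```bash
ls; mkdir -p pics; python3 - <<'E'
from bench import telemetry, grab_frame, calibration
import cv2,numpy as np
np.set_printoptions(precision=4,suppress=True)
o=telemetry.get_obs();print(o)
for n in("scene","top"):
    cv2.imwrite(f"pics/{n}0.png",grab_frame(n));c=calibration(n);print(n,c)
print(calibration("wrist"))
E
```

```text
pics
{'clock': 0.0, 'joints': array([-1.3891,  0.4778,  0.0223,  1.5565, -0.0115,  1.1093, -0.0831]), 'qvel': array([ 0.0006, -0.0004, -0.    ,  0.0004,  0.0009,  0.0016,  0.0002]), 'tau': array([ -0.0003, -59.6466,   1.6079, -28.1186,   0.0125,   0.0095,
        -0.    ]), 'tcp_pos': array([0.1927, 0.6462, 0.1996]), 'orientation': array([-0.4535, -3.1085,  0.0029]), 'contact_force': array([-0.708 , -0.0332,  0.3936]), 'moment': array([ 0.0061, -0.0186, -0.0327]), 'gripper_force': 0.0, 'grip_width': 0.08546376170776336}
scene {'fx': 400.4462688985565, 'fy': 400.4462688985565, 'cx': 322.55815777267054, 'cy': 198.36838835425309, 'world_from_camera': array([[ 0.7954,  0.3917, -0.4625,  1.0543],
       [ 0.606 , -0.5083,  0.6118, -0.6363],
       [ 0.0045, -0.767 , -0.6417,  0.7794],
       [ 0.    ,  0.    ,  0.    ,  1.    ]])}
top {'fx': 367.9184750709383, 'fy': 367.9184750709383, 'cx': 317.2286464321319, 'cy': 200.01873665267615, 'world_from_camera': array([[ 0.025 , -0.9872,  0.1578,  0.4027],
       [-0.9995, -0.0273, -0.0126,  0.0456],
       [ 0.0167, -0.1574, -0.9874,  0.9067],
       [ 0.    ,  0.    ,  0.    ,  1.    ]])}
{'fx': 304.0711700456818, 'fy': 304.0711700456818, 'cx': 311.5965682954502, 'cy': 200.17227654565878, 'mount': array([[-0.0001, -0.9554, -0.2954,  0.076 ],
       [ 1.    , -0.0002,  0.0003,  0.0009],
       [-0.0003, -0.2954,  0.9554, -0.173 ],
       [ 0.    ,  0.    ,  0.    ,  1.    ]])}
```

View pics/scene0.png

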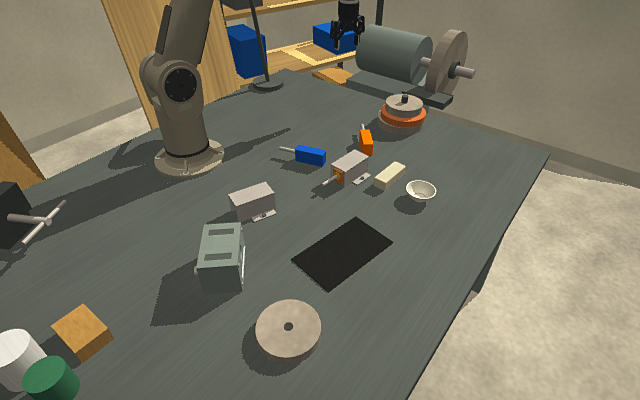

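View pics/top0.png

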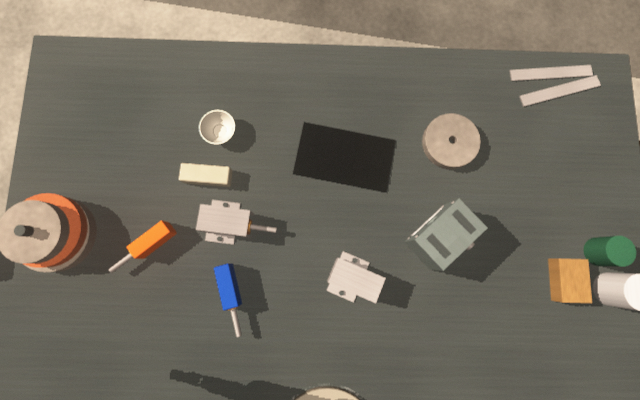

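The scene view shows the tool's rod out of the left sleeve at about (335,180), the bare sleeve at (252,202), the box at (222,255) and the mat at (342,253).

In the top view:
- **Tool candidates:** the rod in the left sleeve at (262,229); the blue look-alike at (228,290); the orange one at (148,242).
- **Sleeve candidates:** (225,222) and (355,278). Left in the picture is +y, so the one meant is (225,222).
- **Other things:** box at (447,235) with its front facing up-left, mat at (345,157), wheel at (452,140), dish at (217,127), bar at (205,175).

Next is a close crop, plus fits to the masks.

```bash
cat > h.py <<'E'
import numpy as np,cv2
from scipy.optimize import least_squares,minimize
from scipy.spatial.transform import Rotation as R
from bench import telemetry, grab_frame, calibration, order, silhouettes
np.set_printoptions(precision=4,suppress=True)
def cam(n,o=None):
    c=calibration(n)
    if n=="wrist":
        T=np.eye(4);T[:3,:3]=R.from_rotvec(o["orientation"]).as_matrix();T[:3,3]=o["tcp_pos"];T=T@c["mount"]
    else:T=c["world_from_camera"]
    return c,np.array(T)
def proj(cm,P):
    c,T=cm;p=(np.atleast_2d(P)-T[:3,3])@T[:3,:3]
    return np.c_[c["fx"]*p[:,0]/p[:,2]+c["cx"],c["fy"]*p[:,1]/p[:,2]+c["cy"]]
def onz(cm,uv,z):
    c,T=cm;d=T[:3,:3]@[(uv[0]-c["cx"])/c["fx"],(uv[1]-c["cy"])/c["fy"],1];return T[:3,3]+d*(z-T[2,3])/d[2]
def tri(cms,uvs):
    x=least_squares(lambda X:np.concatenate([proj(m,X)[0]-u for m,u in zip(cms,uvs)]),[.55,0,.03]);return x.x,np.abs(x.fun).max()
def box(p,x0,x1,w,z0,z1):
    x,y,z,a=p;c,s=np.cos(a),np.sin(a)
    return np.array([[x+c*i-s*j,y+s*i+c*j,z+k] for i in(x0,x1) for j in(-w/2,w/2) for k in(z0,z1)])
def hull(cm,P):
    m=np.zeros((1600,2560),np.uint8);h=cv2.convexHull((proj(cm,P)*4+1.5).astype(np.float32)).astype(np.int32);cv2.fillConvexPoly(m,h,1)
    return cv2.resize(m.astype(np.float32),(640,400),interpolation=cv2.INTER_AREA)
def fit(cms,masks,dims,p0,zfree=True):
    def f(q):
        p=q if zfree else [q[0],q[1],p0[2],q[2]]
        return sum(np.abs(hull(m,box(p,*dims))-k).sum()/k.sum() for m,k in zip(cms,masks))
    q0=np.array(p0 if zfree else [p0[0],p0[1],p0[3]],float);n=len(q0)
    S=np.vstack([q0]+[q0+np.eye(n)[i]*(.02 if i<n-1 else .15) for i in range(n)])
    r=minimize(f,q0,method="Nelder-Mead",options=dict(initial_simplex=S,xatol=1e-4,fatol=1e-4));return r.x,r.fun
E
cat > m1.py <<'E'
from h import *
ims={n:grab_frame(n) for n in("scene","top")}
cms={n:cam(n) for n in ims}
for th in("tool","sleeve","reset_box","mat","wheel","dish","compound_bar"):
    for n in ims:
        s=silhouettes(th,n)
        print(th,n,[(round(d["p"],2),np.round(d["extent"]).tolist(),int(d["mask"].sum())) for d in s])
        for i,d in enumerate(s): np.save(f"m_{th}_{n}_{i}.npy",d["mask"])
a=cv2.resize(ims["top"][190:260,180:290],None,fx=7,fy=4*7/4,interpolation=cv2.INTER_CUBIC)[:,:770]
b=cv2.resize(ims["scene"][140:220,310:380],None,fx=5,fy=5,interpolation=cv2.INTER_CUBIC)
cv2.imwrite("pics/c1.png",cv2.resize(a,(770,490)))
c=np.hstack([cv2.resize(ims["top"][190:280,395:495],(400,360),interpolation=cv2.INTER_CUBIC),cv2.resize(ims["scene"][210:300,185:255],(400,514),interpolation=cv2.INTER_CUBIC)[:360]])
E
python3 m1.py
```

```text
tool scene [(0.69, [302.0, 156.0, 47.0, 26.0], 606), (0.64, [365.0, 139.0, 18.0, 32.0], 324), (0.61, [334.0, 178.0, 21.0, 20.0], 181)]
tool top [(0.87, [139.0, 245.0, 69.0, 48.0], 1088), (0.76, [228.0, 298.0, 30.0, 75.0], 1006), (0.64, [265.0, 228.0, 28.0, 9.0], 153)]
sleeve scene [(0.84, [351.0, 169.0, 40.0, 38.0], 900), (0.79, [250.0, 201.0, 46.0, 41.0], 1324)]
sleeve top [(0.73, [226.0, 221.0, 55.0, 41.0], 1779), (0.66, [356.0, 278.0, 63.0, 52.0], 1951)]
reset_box scene [(0.57, [221.0, 259.0, 53.0, 77.0], 2964)]
reset_box top [(0.77, [444.0, 234.0, 78.0, 72.0], 3272), (0.36, [227.0, 224.0, 54.0, 48.0], 1797)]
mat scene [(0.91, [342.0, 253.0, 95.0, 74.0], 3701), (0.71, [389.0, 176.0, 31.0, 33.0], 531)]
mat top [(0.9, [344.0, 157.0, 103.0, 71.0], 5055)]
wheel scene [(0.64, [289.0, 331.0, 62.0, 66.0], 3356), (0.26, [334.0, 176.0, 23.0, 15.0], 219), (0.23, [220.0, 259.0, 51.0, 73.0], 3095)]
wheel top [(0.78, [450.0, 139.0, 57.0, 58.0], 2492)]
dish scene [(0.57, [420.0, 192.0, 32.0, 21.0], 518)]
dish top [(0.69, [226.0, 223.0, 58.0, 47.0], 1821), (0.65, [217.0, 127.0, 36.0, 32.0], 953), (0.26, [262.0, 226.0, 29.0, 12.0], 126)]
compound_bar scene [(0.77, [390.0, 177.0, 33.0, 33.0], 567)]
compound_bar top [(0.61, [208.0, 175.0, 53.0, 23.0], 1041), (0.35, [445.0, 235.0, 80.0, 71.0], 3276)]
```

View pics/c1.png

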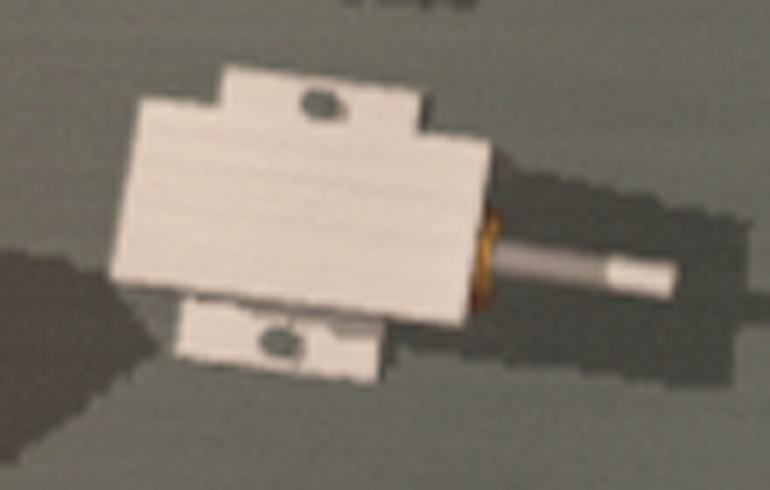

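The crop shows the chosen sleeve's roof with the brown handle end and steel rod at its mouth. Roof corners in the full image are about (200,204), (250,210), (246,237) and (196,230). The rod runs from (251,227) to its tip at (277,230).

```bash
cat > m2.py <<'E'
from h import *
t,s=cam("top"),cam("scene")
uv=np.array([[140,98],[492,142],[465,327],[112,280]])/7+[180,190]-.43
P=np.array([onz(t,u,.062) for u in uv]);print("roof",P,[np.linalg.norm(P[i]-P[i-1]) for i in range(4)])
v=(P[0]+P[3]-P[1]-P[2])/2;yaw=np.arctan2(v[1],v[0]);print("sleeve",P.mean(0),"yaw",yaw)
tip=onz(t,np.array([677,279])/7+[180,190]-.43,.028);print("tip",tip,"scene px",proj(s,tip))
print("rod root",onz(t,np.array([495,258])/7+[180,190]-.43,.028))
for th,it,isn,dims,p0 in(("reset_box",0,0,(-.045,.045,.14,0,.095),None),("mat",0,0,(-.07,.07,.24,0,.004),None),("compound_bar",0,0,(-.06,.06,.045,0,.035),None)):
    k=[np.load(f"m_{th}_top_{it}.npy"),np.load(f"m_{th}_scene_{isn}.npy")]
    c=np.argwhere(k[0]).mean(0)[::-1];g=onz(t,c,dims[-1]*.7)
    best=min((fit([t,s],k,dims,[g[0],g[1],0,a]) for a in np.arange(0,3.1,.5)),key=lambda r:r[1]);print(th,best)
for th,h in(("wheel",.028),("dish",.035)):
    i=1 if th=="dish" else 0
    print(th,onz(t,np.argwhere(np.load(f"m_{th}_top_{i}.npy")).mean(0)[::-1],h*.7))
ims={n:grab_frame(n) for n in("scene","top")}
z=lambda n,r,c,w,h:cv2.resize(ims[n][r[0]:r[1],c[0]:c[1]],(w,h),interpolation=cv2.INTER_CUBIC)
cv2.imwrite("pics/c2.png",np.vstack([np.hstack([z("top",(190,280),(395,495),400,360),z("scene",(215,295),(180,260),360,360)]),np.hstack([z("scene",(140,190),(310,420),528,240),z("scene",(140,190),(310,358),232,240)])]))
E
python3 m2.py
```

```text
roof [[0.5219 0.3063 0.062 ]
 [0.5104 0.1898 0.062 ]
 [0.4494 0.1953 0.062 ]
 [0.4617 0.3109 0.062 ]] [np.float64(0.06034276086670091), np.float64(0.11708425125463424), np.float64(0.06122929953884893), np.float64(0.11624289950161527)]
sleeve [0.4859 0.2505 0.062 ] yaw 1.468794069159453
tip [0.4695 0.1302 0.028 ] scene px [[321.2313 184.4763]]
rod root [0.475  0.1924 0.028 ]
reset_box (array([ 0.4652, -0.263 , -0.0024,  3.896 ]), np.float64(0.11351584230818726))
mat (array([ 0.6617, -0.0308, -0.0034,  2.9701]), np.float64(0.0666191215729916))
compound_bar (array([ 0.6014,  0.3137, -0.0066,  4.6638]), np.float64(0.18405017306314136))
wheel [ 0.7029 -0.2992  0.0196]
dish [0.7215 0.2894 0.0245]
```

View pics/c2.png

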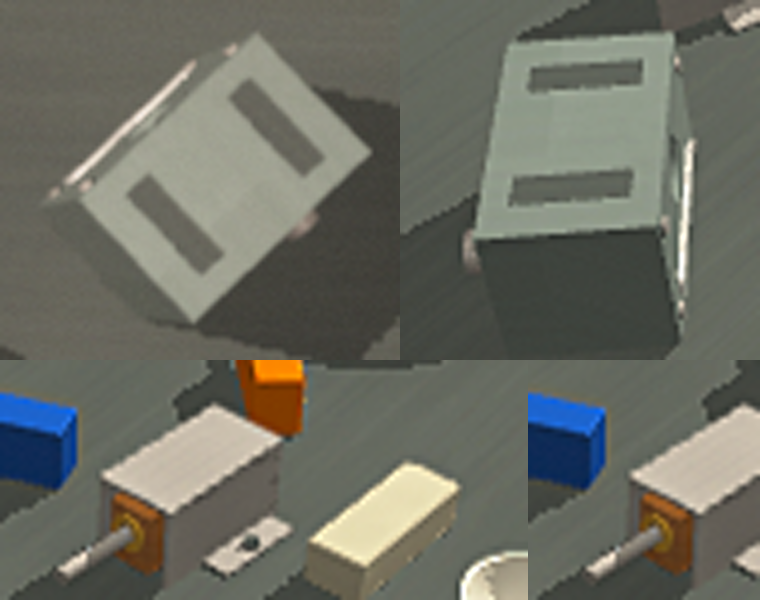

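The crop shows the box's front edge at the upper left of the top view, from about (415,239) to (459,198), with a light plate on that face. The brown handle and the rod tip, at scene (323,185), confirm the choice of sleeve. Next I triangulate the tip and box corners, and plan the reach.

```bash
cat >> h.py <<'E'
def Rdown(yaw_y):  # tool z down, tool y at world angle yaw_y
    y=np.array([np.cos(yaw_y),np.sin(yaw_y),0]);z=np.array([0,0,-1.]);return np.c_[np.cross(y,z),y,z]
def togo(pos,yaw_y):
    o=telemetry.get_obs();M=R.from_rotvec(o["orientation"]);D=R.from_matrix(Rdown(yaw_y))
    rv=np.degrees((M.inv()*D).as_rotvec())
    print("t",round(o["clock"],2),"tcp",o["tcp_pos"],"y-ang",np.degrees(np.arctan2(M.as_matrix()[1,1],M.as_matrix()[0,1])).round(2),"F",o["contact_force"].round(1),"w",round(o["grip_width"],4),"j",o["joints"].round(2))
    d=np.array(pos)-o["tcp_pos"]
    print(" shift in tool axes now",M.inv().apply(d).round(4)," in final axes",D.inv().apply(d).round(4)," turn deg",rv.round(2)," units",(rv/6).round(2))
def rows(pos,yaw_y,n):  # equal steps, turn then shift
    o=telemetry.get_obs();M=R.from_rotvec(o["orientation"]);D=R.from_matrix(Rdown(yaw_y))
    rv=(M.inv()*D).as_rotvec()/n;d=(np.array(pos)-o["tcp_pos"])/n
    for i in range(n):
        C=M*R.from_rotvec(rv*i); print(np.r_[np.degrees(rv)/6,C.inv().apply(d)].round(3).tolist())
E
python3 - <<'E'
from h import *
t,s=cam("top"),cam("scene")
q=lambda x,y,r,c,k:(np.array([x,y])/k+[c,r]-.5+.5/k)
print("tip",tri([t,s],[q(677,279,190,180,7),q(62,575-360,140,310,4.8)]))
T=[q(258,33,190,395,4),q(371,152,190,395,4),q(195,322,190,395,4),q(82,198,190,395,4)]
S=[q(672-400,33,215,180,4.5),q(510-400,42,215,180,4.5),q(478-400,238,215,180,4.5),q(662-400,230,215,180,4.5)]
# top corners: 0 = +x+y? match by projection
P=[onz(t,u,.095) for u in T];print(np.array(P),[proj(s,p)[0].round(1) for p in P],np.array(S).round(1))
P=np.array(P);e=(P[0]+P[3]-P[1]-P[2])/2;print("front normal ang",np.degrees(np.arctan2(e[1],e[0])),"sizes",[np.linalg.norm(P[i]-P[i-1]) for i in range(4)],"front mid",(P[0]+P[3])/2,"ctr",P.mean(0))
for p in P: print("tri",tri([t,s],[proj(t,p)[0],min(S,key=lambda u:np.linalg.norm(u-proj(s,p)[0]))]))
g=np.array([.4695,.1302])+.028*np.array([.095,.9955]);print(g)
togo([*g,.10],np.radians(-5.5));rows([*g,.10],np.radians(-5.5),16)
E
```

```text
tip (array([0.4706, 0.1313, 0.0277]), np.float64(0.7908921827207109))
[[ 0.5461 -0.284   0.095 ]
 [ 0.4807 -0.3448  0.095 ]
 [ 0.3853 -0.2436  0.095 ]
 [ 0.451  -0.1829  0.095 ]] [array([235.4, 264.4]), array([194.3, 267.4]), array([202.2, 224. ]), array([238.8, 221.8])] [[240.1 221.9]
 [204.1 223.9]
 [196.9 267.5]
 [237.8 265.7]]
front normal ang 42.812853685704596 sizes [np.float64(0.13877052860083286), np.float64(0.08934423913142868), np.float64(0.1390850047995741), np.float64(0.08951068301333565)] front mid [ 0.4986 -0.2334  0.095 ] ctr [ 0.4658 -0.2638  0.095 ]
tri (array([ 0.5487, -0.2832,  0.092 ]), np.float64(1.2603568650891077))
tri (array([ 0.4827, -0.3429,  0.0947]), np.float64(1.3168282756931262))
tri (array([ 0.3866, -0.2421,  0.0952]), np.float64(1.0657252293528643))
tri (array([ 0.452 , -0.1821,  0.0945]), np.float64(0.6974516189051201))
[0.4722 0.1581]
t 1.0 tcp [0.1929 0.6469 0.2006] y-ang 73.39 F [ 0.5 -1.2 -0.4] w 0.0856 j [-1.39  0.48  0.02  1.56 -0.01  1.11 -0.08]
 shift in tool axes now [-0.4073 -0.3886  0.1006]  in final axes [-0.4598  0.3249  0.1006]  turn deg [ 0.   -0.   78.89]  units [ 0.   -0.   13.15]
[0.0, -0.0, 0.822, -0.025, -0.024, 0.006]
[0.0, -0.0, 0.822, -0.027, -0.022, 0.006]
[0.0, -0.0, 0.822, -0.029, -0.02, 0.006]
[0.0, -0.0, 0.822, -0.031, -0.017, 0.006]
[0.0, -0.0, 0.822, -0.032, -0.014, 0.006]
[0.0, -0.0, 0.822, -0.033, -0.011, 0.006]
[0.0, -0.0, 0.822, -0.034, -0.009, 0.006]
[0.0, -0.0, 0.822, -0.035, -0.006, 0.006]
[0.0, -0.0, 0.822, -0.035, -0.003, 0.006]
[0.0, -0.0, 0.822, -0.035, 0.0, 0.006]
[0.0, -0.0, 0.822, -0.035, 0.003, 0.006]
[0.0, -0.0, 0.822, -0.035, 0.006, 0.006]
[0.0, -0.0, 0.822, -0.034, 0.009, 0.006]
[0.0, -0.0, 0.822, -0.033, 0.012, 0.006]
[0.0, -0.0, 0.822, -0.032, 0.015, 0.006]
[0.0, -0.0, 0.822, -0.03, 0.018, 0.006]
```

Emit:
apply_moves(
  moves=[
    [0, 0, 0.82, -0.025, -0.024, 0.004, 1],
    [0, 0, 0.82, -0.027, -0.022, 0.004, 1],
    [0, 0, 0.82, -0.029, -0.02, 0.004, 1],
    [0, 0, 0.82, -0.031, -0.017, 0.004, 1],
    [0, 0, 0.82, -0.032, -0.014, 0.004, 1],
    [0, 0, 0.82, -0.033, -0.011, 0.004, 1],
    [0, 0, 0.82, -0.034, -0.009, 0.004, 1],
    [0, 0, 0.82, -0.035, -0.006, 0.004, 1],
  ],
  grip_force=70,
)

```text
clock: 1.67
tcp_pos: [0.3318, 0.4015, 0.1687]
orientation: [-1.48, -2.771, -0.001]
contact_force: [-0.2, 0.5, 0.6]
grip_width: 0.0859
gripper_force: 0.0
```

Emit:
apply_moves(
  moves=[
    [0, 0, 0.82, -0.035, -0.003, 0.004, 0.2],
    [0, 0, 0.82, -0.035, 0, 0.004, 0.2],
    [0, 0, 0.82, -0.035, 0.003, 0.004, 0.2],
    [0, 0, 0.82, -0.035, 0.006, 0.004, 0.2],
    [0, 0, 0.82, -0.034, 0.009, 0.004, 0.2],
    [0, 0, 0.82, -0.033, 0.012, 0.004, 0.2],
    [0, 0, 0.82, -0.032, 0.015, 0.004, 0.2],
    [0, 0, 0.82, -0.03, 0.018, 0.004, 0.2],
  ],
)

```text
clock: 2.33
tcp_pos: [0.47, 0.1562, 0.1368]
orientation: [-2.326, -2.111, -0.001]
contact_force: [0.3, 0.5, -0.0]
grip_width: 0.0515
gripper_force: 0.0
```

```bash
python3 - <<'E'
from h import *
togo([.4725,.159,.009],np.radians(-5.5))
o=telemetry.get_obs();im=grab_frame("wrist");cv2.imwrite("pics/w1.png",im)
w=cam("wrist",o);print(proj(w,[[.470,.131,.028],[.475,.190,.028],[.4725,.159,.028]]))
E
```

```text
t 2.33 tcp [0.47   0.1562 0.1368] y-ang -5.56 F [ 0.3  0.5 -0. ] w 0.0515 j [-0.85  0.28  0.48  2.07 -0.17  0.83 -0.37]
 shift in tool axes now [0.0029 0.0021 0.1278]  in final axes [0.003  0.0022 0.1278]  turn deg [ 0.03 -0.04 -0.06]  units [ 0.01 -0.01 -0.01]
[[314.395  214.395 ]
 [313.7664 154.2029]
 [314.2384 186.7152]]
```

View pics/w1.png

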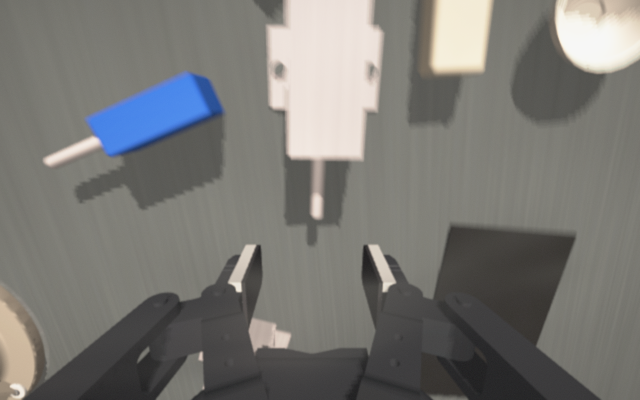

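The wrist view shows the rod between the fingers, from its root at (318,160) to its tip at (317,217), about 3 px right of the prediction. I shift about 2 mm in +x, go down and close.

Emit:
apply_moves(
  moves=[
    [0, 0, 0, 0.003, 0.004, 0.03, 0.2],
    [0, 0, 0, 0, 0, 0.035, 0.2],
    [0, 0, 0, 0, 0, 0.03, 0.2],
    [0, 0, 0, 0, 0, 0.02, 0.2],
    [0, 0, 0, 0, 0, 0.012, 0.2],
    [0, 0, 0, 0, 0, 0, 0.2],
    [0, 0, 0, 0, 0, 0, -1],
    [0, 0, 0, 0, 0, 0, -1],
  ],
  grip_force=70,
)

```text
clock: 3.05
tcp_pos: [0.4743, 0.1608, 0.0105]
orientation: [2.322, 2.116, 0.002]
contact_force: [0.4, 0.2, -0.3]
grip_width: 0.0282
gripper_force: 0.0
```

Emit:
apply_moves(
  moves=[
    [0, 0, 0, 0, 0, 0, -1],
    [0, 0, 0, 0, 0, 0, -1],
    [0, 0, 0, 0, 0, 0, -1],
    [0, 0, 0, 0, 0, 0, -1],
    [0, 0, 0, 0, 0, 0, -1],
    [0, 0, 0, 0, 0, 0, -1],
    [0, 0, 0, 0, 0, 0, -1],
    [0, 0, 0, 0, 0, 0, -1],
  ],
)

```text
clock: 3.72
tcp_pos: [0.4735, 0.1604, 0.0096]
orientation: [-2.322, -2.116, 0.0]
contact_force: [-0.4, 0.1, 0.1]
grip_width: -0.0002
gripper_force: 0.0
```

```bash
python3 - <<'E'
from h import *
togo([.4725-.15*.095,.159-.15*.9955,.009],np.radians(-5.5))
E
```

```text
t 3.72 tcp [0.4735 0.1604 0.0096] y-ang -5.32 F [-0.4  0.1  0.1] w -0.0002 j [-0.75  0.5   0.37  2.13 -0.33  0.56 -0.23]
 shift in tool axes now [-0.1515 -0.0012  0.0006]  in final axes [-0.1515 -0.0008  0.0006]  turn deg [-0.   -0.    0.18]  units [-0.   -0.    0.03]
```

Width 0, so the rod was missed. I look again.

```bash
python3 - <<'E'
from h import *
a=grab_frame("wrist");b=grab_frame("scene");t=grab_frame("top")
z=lambda im,r,c,w,h:cv2.resize(im[r[0]:r[1],c[0]:c[1]],(w,h),interpolation=cv2.INTER_CUBIC)
cv2.imwrite("pics/w2.png",np.vstack([z(a,(80,330),(120,520),480,300),z(b,(120,220),(270,430),480,300)]))
E
```

```text
(no output)
```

View pics/w2.png

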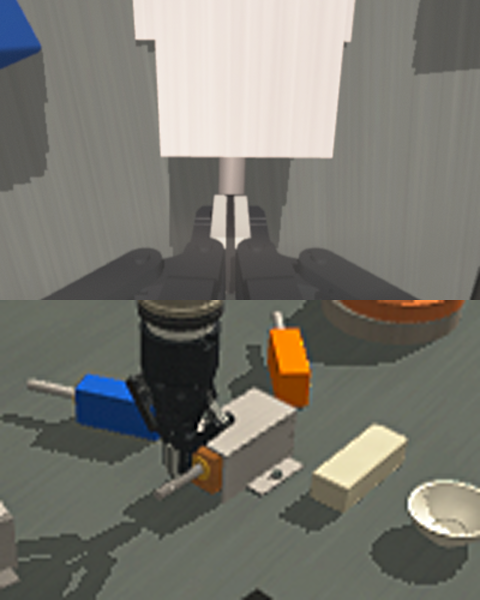

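```bash
python3 - <<'E'
from h import *
o=telemetry.get_obs();p=o["tcp_pos"];b=grab_frame("scene");t=grab_frame("top");w=grab_frame("wrist")
s,tt,ww=cam("scene"),cam("top"),cam("wrist",o)
pts=[p,p+[0,0,.019],[.470,.131,.028],[.475,.190,.028]];cols=[(0,0,255),(0,255,0),(255,0,255),(255,0,255)]
outs=[]
for im,c,(r0,c0,n,m) in((b,s,(150,300,50,65)),(t,tt,(190,225,50,65)),(w,ww,(150,260,100,130))):
    k=400//m
    z=cv2.resize(im[r0:r0+n,c0:c0+m],(m*k,n*k),interpolation=cv2.INTER_CUBIC)
    for u,cl in zip(proj(c,pts),cols):
        cv2.circle(z,tuple(int(v) for v in (u-[c0,r0]+.5)*k),3,cl,-1)
    outs.append(cv2.resize(z,(390,300)));print(proj(c,pts).round(1).tolist())
cv2.imwrite("pics/w3.png",np.vstack([np.hstack(outs[:2]),np.hstack([outs[2],outs[2]*0])]))
E
```

```text
[[328.1, 184.9], [328.2, 180.1], [321.5, 184.4], [334.2, 175.9]]
[[264.7, 228.0], [263.7, 227.4], [276.0, 229.2], [251.3, 226.4]]
[[312.2, 235.8], [312.3, 249.6], [310.9, 294.8], [309.9, 198.4]]
```

View pics/w3.png

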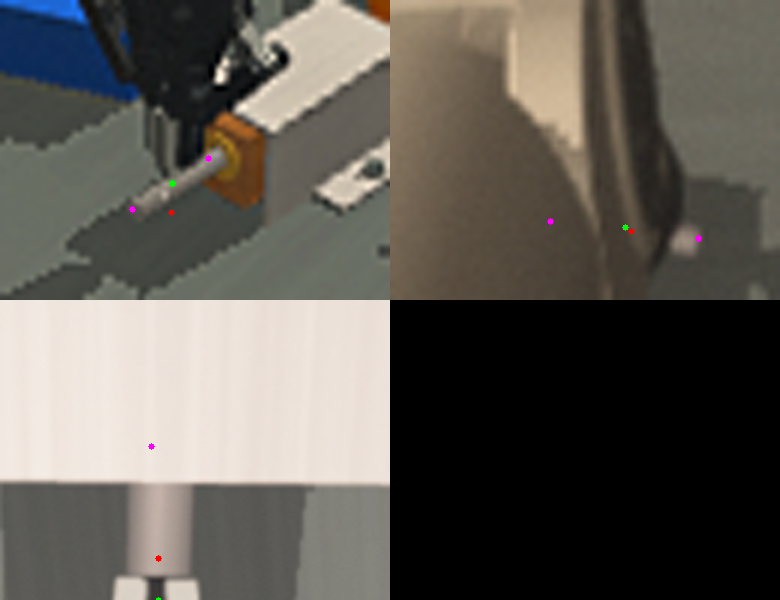

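The shut fingers sit above the rod. In the scene view the rod is fully visible below the tips at about (328,180), and in the wrist view the tips cover it at about row 242. So the true tips stand higher than the reported TCP. I open, go lower in small steps watching the force, and close again.

Emit:
apply_moves(
  moves=[
    [0, 0, 0, 0, 0, 0, 0.2],
    [0, 0, 0, 0, 0, 0, 0.2],
    [0, 0, 0, 0, 0, 0, 0.2],
    [0, 0, 0, 0, 0, 0, 0.2],
    [0, 0, 0, 0, 0, 0, 0.2],
    [0, 0, 0, 0, 0, 0.004, 0.2],
    [0, 0, 0, 0, 0, 0.004, 0.2],
    [0, 0, 0, 0, 0, 0, 0.2],
  ],
  grip_force=40,
)

```text
clock: 4.68
tcp_pos: [0.473, 0.1602, 0.0008]
orientation: [-2.322, -2.116, 0.002]
contact_force: [-0.6, 0.2, -0.1]
grip_width: 0.0511
gripper_force: 0.0
```

Emit:
apply_moves(
  moves=[
    [0, 0, 0, 0, 0, 0, -1],
    [0, 0, 0, 0, 0, 0, -1],
    [0, 0, 0, 0, 0, 0, -1],
    [0, 0, 0, 0, 0, 0, -1],
    [0, 0, 0, 0, 0, 0, -1],
    [0, 0, 0, 0, 0, 0, -1],
    [0, 0, 0, 0, 0, 0, -1],
    [0, 0, 0, 0, 0, 0, -1],
  ],
)

```text
clock: 5.35
tcp_pos: [0.4739, 0.1604, 0.0018]
orientation: [2.322, 2.116, 0.001]
contact_force: [-1.0, -1.0, 2.6]
grip_width: -0.0001
gripper_force: 1.8
```

```bash
python3 - <<'E'
from h import *
o=telemetry.get_obs();a=grab_frame("wrist");b=grab_frame("scene")
z=lambda im,r,c,w,h:cv2.resize(im[r[0]:r[1],c[0]:c[1]],(w,h),interpolation=cv2.INTER_CUBIC)
cv2.imwrite("pics/w4.png",np.hstack([z(a,(150,330),(220,400),400,400),z(b,(150,200),(300,350),400,400)]))
togo([.47,.16,0],np.radians(-5.5));print(o["moment"])
E
```

```text
t 5.45 tcp [0.4738 0.1603 0.0018] y-ang -5.34 F [ 0.4 -1.   4.2] w -0.0 j [-0.74  0.52  0.36  2.13 -0.34  0.54 -0.22]
 shift in tool axes now [-0.0007 -0.0038  0.0018]  in final axes [-0.0007 -0.0038  0.0018]  turn deg [ 0.03 -0.01  0.16]  units [ 0.   -0.    0.03]
[-0.1871  0.0192 -0.0466]
```

View pics/w4.png

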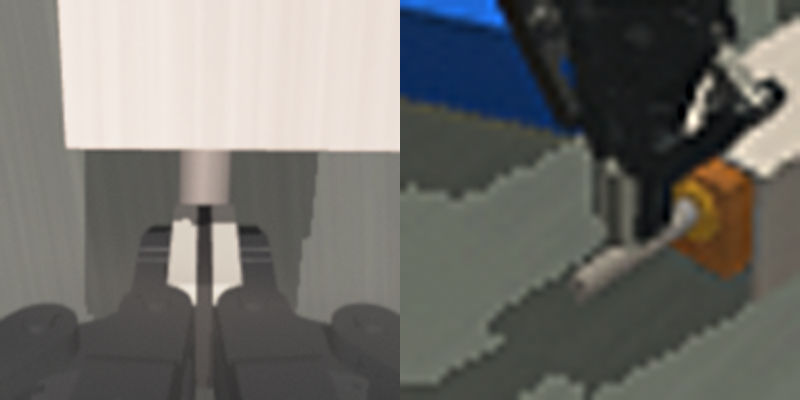

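The tips now rest on top of the rod with about 4 N at a reported z of 0.0018, so reported z looks about 30 mm too low against the true finger tips. I check this against the first wrist picture, using the sleeve corners and the rod.

```bash
python3 - <<'E'
from h import *
c=calibration("wrist")
t=cam("top")
# features in w1 (world from top view, shifted ~+1mm): mouth corners, flange-free roof edges, rod tip
W=np.array([[.4494,.1953,.062],[.5104,.1898,.062],[.470,.131,.028]])+[.001,.001,0]
uv=np.array([[287,158],[363.5,160],[317,217]])
o=dict(tcp_pos=np.array([.47,.1562,.1368]),orientation=np.array([-2.326,-2.111,-.001]))
w=cam("wrist",o);print("pred",proj(w,W))
# also mat near corner & blue tool
cor=onz(t,(295,180),.004); print("mat corner guess",cor,proj(w,cor))
def f(q,n=3):
    T=w[1].copy();T[:3,3]+=q[:3];
    if n>3:T[:3,:3]=R.from_rotvec(q[3:])*R.from_matrix(T[:3,:3]).as_matrix() if 0 else R.from_rotvec(q[3:]).as_matrix()@T[:3,:3]
    return (proj((c,T),W)-uv).ravel()
r=least_squares(f,np.zeros(3));print("offset of camera",r.x,r.fun.round(1))
E
```

```text
pred [[283.3674 155.6252]
 [358.4523 155.0949]
 [315.3379 213.3162]]
mat corner guess [0.5962 0.091  0.004 ] [[433.3284 230.7761]]
offset of camera [-0.0027  0.0023 -0.0053] [-0.6  1.2 -0.6 -1.3  1.4  0.2]
```

The camera pose agrees with the telemetry to about 5 mm. The shut tips at row 242 correspond to about 33 mm behind the nominal TCP, and the contact with the rod top (z 0.034 at reported 0.0018) agrees. So the real tips are about 32 mm short of the reported TCP. I open and go down with the force watched.

Emit:
apply_moves(
  moves=[
    [0, 0, 0, 0, 0, 0, 0.2],
    [0, 0, 0, 0, 0, 0, 0.2],
    [0, 0, 0, 0, 0, 0, 0.2],
    [0, 0, 0, 0, 0, 0, 0.2],
    [0, 0, 0, 0, 0, 0, 0.2],
    [0, 0, 0, 0, 0, 0.004, 0.2],
    [0, 0, 0, 0, 0, 0.004, 0.2],
    [0, 0, 0, 0, 0, 0.002, 0.2],
  ],
)

```text
clock: 6.12
tcp_pos: [0.4732, 0.1603, -0.0091]
orientation: [-2.322, -2.116, 0.001]
contact_force: [-0.4, 0.9, -0.1]
grip_width: 0.0514
gripper_force: 0.0
```

Emit:
apply_moves(
  moves=[
    [0, 0, 0, 0, 0, 0.002, 0.2],
    [0, 0, 0, 0, 0, 0, 0.2],
    [0, 0, 0, 0, 0, 0.002, 0.2],
    [0, 0, 0, 0, 0, 0, 0.2],
    [0, 0, 0, 0, 0, 0.002, 0.2],
    [0, 0, 0, 0, 0, 0, 0.2],
    [0, 0, 0, 0, 0, 0, 0.2],
    [0, 0, 0, 0, 0, 0, 0.2],
  ],
)

```text
clock: 6.78
tcp_pos: [0.4736, 0.1603, -0.0144]
orientation: [-2.322, -2.116, -0.0]
contact_force: [0.7, -0.2, 0.1]
grip_width: 0.0514
gripper_force: 0.0
```

Emit:
apply_moves(
  moves=[
    [0, 0, 0, 0, 0, 0.002, 0.2],
    [0, 0, 0, 0, 0, 0.002, 0.2],
    [0, 0, 0, 0, 0, 0.002, 0.2],
    [0, 0, 0, 0, 0, 0, -1],
    [0, 0, 0, 0, 0, 0, -1],
    [0, 0, 0, 0, 0, 0, -1],
    [0, 0, 0, 0, 0, 0, -1],
    [0, 0, 0, 0, 0, 0, -1],
  ],
  grip_force=70,
)

```text
clock: 7.45
tcp_pos: [0.4739, 0.1604, -0.0202]
orientation: [2.322, 2.115, 0.001]
contact_force: [1.0, 0.2, 0.8]
grip_width: 0.01
gripper_force: 68.1
```

Emit:
apply_moves(
  moves=[
    [0, 0, 0, 0, 0, 0, -1],
    [0, 0, 0, 0, 0, 0, -1],
    [0, 0, 0, 0, 0, 0, -1],
    [0, 0, 0, 0, 0, 0, -1],
    [0, 0, 0, 0, 0, 0, -1],
    [0, 0, 0, 0, 0, 0, -1],
    [0, 0, 0, 0, 0, 0, -1],
    [0, 0, 0, 0, 0, 0, -1],
  ],
)

```text
clock: 8.12
tcp_pos: [0.4739, 0.1604, -0.0203]
orientation: [2.322, 2.116, 0.001]
contact_force: [1.2, 0.6, 2.2]
grip_width: 0.01
gripper_force: 68.1
```

```bash
python3 - <<'E'
from h import *
togo([.4735-.145*.095,.1603-.145*.9955,-.021],np.radians(-5.5))
E
```

```text
t 8.12 tcp [ 0.4739  0.1604 -0.0203] y-ang -5.33 F [1.2 0.6 2.2] w 0.01 j [-0.71  0.56  0.33  2.14 -0.36  0.5  -0.2 ]
 shift in tool axes now [-0.1452 -0.0007  0.0007]  in final axes [-0.1452 -0.0003  0.0007]  turn deg [ 0.03 -0.01  0.17]  units [ 0.01 -0.    0.03]
```

Gripped. Drawing it out.

Emit:
apply_moves(
  moves=[
    [0, 0, 0, -0.01, 0, 0, -1],
    [0, 0, 0, -0.02, 0, 0, -1],
    [0, 0, 0, -0.02, 0, 0, -1],
    [0, 0, 0, -0.025, 0, 0, -1],
    [0, 0, 0, -0.025, 0, 0, -1],
    [0, 0, 0, -0.025, 0, 0, -1],
    [0, 0, 0, -0.02, 0, 0, -1],
    [0, 0, 0, 0, 0, 0, -1],
  ],
)

```text
clock: 8.78
tcp_pos: [0.4584, 0.0107, -0.0203]
orientation: [2.328, 2.108, -0.004]
contact_force: [-1.2, -4.9, 5.6]
grip_width: 0.0095
gripper_force: 68.6
```

```bash
python3 - <<'E'
from h import *
togo([.46,.015,-.021],np.radians(-5.5))
im=grab_frame("top");cv2.imwrite("pics/top_a.png",im)
b=grab_frame("scene")
for n in("top","scene"):
  for d in silhouettes("tool",n): print(n,round(d["p"],2),np.round(d["extent"]),int(d["mask"].sum()))
E
```

```text
t 8.78 tcp [ 0.4584  0.0107 -0.0203] y-ang -5.68 F [-1.2 -4.9  5.6] w 0.0095 j [-0.41  0.51  0.3   2.23 -0.34  0.44  0.07]
 shift in tool axes now [0.0044 0.0012 0.0007]  in final axes [0.0044 0.0012 0.0007]  turn deg [-0.08  0.13 -0.18]  units [-0.01  0.02 -0.03]
top 0.66 [228. 299.  28.  77.] 1028
top 0.6 [142. 247.  68.  50.] 1107
scene 0.86 [309. 193.  42.  34.] 469
scene 0.57 [366. 142.  16.  29.] 299
scene 0.56 [316. 158.  21.  21.] 328
```

Emit:
apply_moves(
  moves=[
    [0, 0, 0, 0, 0, 0, 0.2],
    [0, 0, 0, 0, 0, 0, 0.2],
    [0, 0, 0, 0, 0, 0, 0.2],
    [0, 0, 0, 0, 0, -0.01, 0.2],
    [0, 0, 0, 0, 0, -0.03, 0.2],
    [0, 0, 0, 0, 0, -0.04, 0.3],
    [0, 0, 0, 0, 0, -0.04, 0.5],
    [0, 0, 0, 0, 0, 0, 0.6],
  ],
)

```text
clock: 9.65
tcp_pos: [0.4644, 0.0164, 0.1062]
orientation: [2.319, 2.112, 0.015]
contact_force: [0.8, 0.3, 0.4]
grip_width: 0.0682
gripper_force: 0.0
```

```bash
cat > m3.py <<'E'
from h import *
togo([.4668,.0953,.08],np.radians(-5.5))
b=[]
cs=[];ms=[]
for n in("scene","top","wrist"):
  o=telemetry.get_obs();grab_frame(n);c=cam(n,o);u=proj(c,[.4668,.0953,.024])[0]
  for d in silhouettes("tool",n):
    e=d["extent"]; print(n,round(d["p"],2),np.round(e),int(d["mask"].sum()),"pred",u.round())
    if np.linalg.norm(np.array(e[:2])-u)<40: cs.append(c);ms.append(d["mask"])
print(len(ms))
def model(p,c):
    return np.maximum(hull(c,box(p,-.05,.05,.036,0,.048)),hull(c,box(p,.05,.115,.011,.0225,.0335)))
def f(p):return sum(np.abs(model(p,c)-k).sum()/k.sum() for c,k in zip(cs,ms))
q0=np.array([.4668,.0953,0,np.radians(-95.5)])
for idx in(None,):
    r=minimize(f,q0,method="Nelder-Mead",options=dict(initial_simplex=np.vstack([q0]+[q0+np.eye(4)[i]*[.01,.01,.008,.1][i] for i in range(4)]),xatol=1e-4,fatol=1e-4))
    print("tool",r.x,"yaw",np.degrees(r.x[3]),r.fun)
for c,k in zip(cs,ms):
    a=np.argwhere(model(r.x,c)>.5).mean(0);b=np.argwhere(k).mean(0);print("resid rc",(b-a).round(1),k.sum(),model(r.x,c).sum())
E
python3 m3.py
```

```text
t 9.65 tcp [0.4644 0.0164 0.1062] y-ang -5.36 F [0.8 0.3 0.4] w 0.0682 j [-0.56  0.27  0.46  2.17 -0.18  0.73 -0.08]
 shift in tool axes now [ 0.0786 -0.0052  0.0264]  in final axes [ 0.0787 -0.0052  0.0262]  turn deg [ 0.57 -0.23  0.15]  units [ 0.09 -0.04  0.02]
scene 0.84 [309. 193.  44.  31.] 654 pred [313. 191.]
scene 0.52 [366. 142.  15.  31.] 305 pred [313. 191.]
scene 0.51 [312. 157.  29.  23.] 159 pred [313. 191.]
scene 0.25 [420. 192.  32.  24.] 481 pred [313. 191.]
top 0.83 [142. 248.  68.  49.] 1113 pred [291. 231.]
top 0.82 [283. 231.  26.  18.] 459 pred [291. 231.]
top 0.69 [228. 298.  27.  77.] 1063 pred [291. 231.]
wrist 0.74 [314. 126.  56. 225.] 8761 pred [312. 102.]
4
tool [ 0.4665  0.1021 -0.0058 -1.6535] yaw -94.73810003776644 6.6484773672089625
resid rc [-0.6  0.6] 654 719.4375
resid rc [-35.7   7. ] 159 719.4375
resid rc [ -1.  -11.1] 459 843.8125
resid rc [4.1 2.1] 8761 8566.375
```

```bash
sed -i 's/<40:/<(30 if n=="scene" else 0 if n=="top" else 60):/' m3.py; python3 m3.py | tail -5
```

```text
wrist 0.86 [314. 126.  58. 221.] 8957 pred [312. 102.]
2
tool [ 0.4682  0.1009 -0.0048 -1.6806] yaw -96.29059502132324 0.1940979323673913
resid rc [-0.8  1. ] 652 732.8125
resid rc [ 2.9 -0.3] 8957 8670.875
```

```bash
python3 - <<'E'
from h import *
togo([.468,.100,-.021],np.radians(-6))
E
```

```text
t 10.25 tcp [0.4598 0.0158 0.0991] y-ang -5.34 F [0.9 0.1 0.6] w 0.0682 j [-0.56  0.28  0.45  2.17 -0.19  0.72 -0.07]
 shift in tool axes now [0.0847 0.0005 0.12  ]  in final axes [ 0.0846 -0.0006  0.1201]  turn deg [-0.06  0.03  0.66]  units [-0.01  0.01  0.11]
```

Emit:
apply_moves(
  moves=[
    [0, 0, 0.11, 0.03, 0, 0, 0.6],
    [0, 0, 0, 0.035, 0, 0, 0.6],
    [0, 0, 0, 0.02, 0, 0.01, 0.6],
    [0, 0, 0, 0, 0, 0.03, 0.6],
    [0, 0, 0, 0, 0, 0.02, 0.6],
    [0, 0, 0, 0, 0, 0.01, 0.6],
    [0, 0, 0, 0, 0, 0, 0.6],
    [0, 0, 0, 0, 0, 0, 0.6],
  ],
)

```text
clock: 10.92
tcp_pos: [0.4685, 0.1, 0.0296]
orientation: [-2.335, -2.101, 0.002]
contact_force: [0.2, 0.7, 0.2]
grip_width: 0.068
gripper_force: 0.0
```

```bash
python3 m3.py | tail -6;python3 - <<'E'
from h import *
togo([.468,.100,-.021],np.radians(-6))
E
```

```text
wrist 0.93 [309. 254.  74. 202.] 11308 pred [309. 240.]
wrist 0.59 [ 75.  44. 150.  87.] 8284 pred [309. 240.]
2
tool [ 0.4678  0.0996 -0.0037 -1.6773] yaw -96.10112048519308 0.20196984435797666
resid rc [ 0.8 -0.8] 672 736.0
resid rc [-4.4  0.1] 11308 11760.6875
t 11.22 tcp [0.4693 0.1007 0.0305] y-ang -6.0 F [-0.2  0.6  0.1] w 0.0681 j [-0.64  0.43  0.36  2.17 -0.28  0.58 -0.18]
 shift in tool axes now [-0.0009 -0.0013  0.0515]  in final axes [-0.0008 -0.0012  0.0515]  turn deg [ 0.08 -0.06 -0.  ]  units [ 0.01 -0.01 -0.  ]
```

Consistent: tool at (0.468, 0.100), yaw −96°. Going down and gripping the handle.

Emit:
apply_moves(
  moves=[
    [0, 0, 0, 0, -0.001, 0.02, 0.6],
    [0, 0, 0, 0, 0, 0.015, 0.6],
    [0, 0, 0, 0, 0, 0.01, 0.6],
    [0, 0, 0, 0, 0, 0.005, 0.6],
    [0, 0, 0, 0, 0, 0, 0.6],
    [0, 0, 0, 0, 0, 0, -1],
    [0, 0, 0, 0, 0, 0, -1],
    [0, 0, 0, 0, 0, 0, -1],
  ],
  grip_force=70,
)

```text
clock: 11.88
tcp_pos: [0.4684, 0.1008, -0.0196]
orientation: [2.334, 2.102, 0.002]
contact_force: [-0.8, 0.5, 2.3]
grip_width: 0.0352
gripper_force: 69.5
```

Emit:
apply_moves(
  moves=[
    [0, 0, 0, 0, 0, 0, -1],
    [0, 0, 0, 0, 0, 0, -1],
    [0, 0, 0, 0, 0, 0, -1],
    [0, 0, 0, 0, 0, 0, -1],
    [0, 0, 0, 0, 0, 0, -1],
    [0, 0, 0, 0, 0, 0, -1],
    [0, 0, 0, 0, 0, 0, -1],
    [0, 0, 0, 0, 0, 0, -1],
  ],
)

```text
clock: 12.55
tcp_pos: [0.4684, 0.1008, -0.0196]
orientation: [2.334, 2.102, 0.002]
contact_force: [0.3, -0.2, 7.0]
grip_width: 0.035
gripper_force: 70.2
```

Emit:
apply_moves(
  moves=[
    [0, 0, 0, 0, 0, -0.015, -1],
    [0, 0, 0.97, 0, 0, -0.02, -1],
    [0, 0, 0.97, 0, 0, -0.015, -1],
    [0, 0, 0.97, 0, 0, -0.01, -1],
    [0, 0, 0.97, 0, 0, 0, -1],
    [0, 0, 0.97, 0, 0, 0, -1],
    [0, 0, 0.97, 0, 0, 0, -1],
    [0, 0, 0.97, 0, 0, 0, -1],
  ],
)

```text
clock: 13.22
tcp_pos: [0.4674, 0.1009, 0.0398]
orientation: [-2.923, -1.151, -0.0]
contact_force: [-0.1, -0.2, -1.9]
grip_width: 0.0353
gripper_force: 70.2
```

```bash
python3 - <<'E'
from h import *
togo([.6133,-.1258,.0125],np.radians(-47))
E
```

```text
t 13.22 tcp [0.4674 0.1009 0.0398] y-ang -47.0 F [-0.1 -0.2 -1.9] w 0.0353 j [-0.81  0.45  0.58  2.18 -0.42  0.62 -0.75]
 shift in tool axes now [-0.0479  0.2653  0.0272]  in final axes [-0.0479  0.2653  0.0273]  turn deg [-0.02 -0.02  0.  ]  units [-0. -0.  0.]
```

Emit:
apply_moves(
  moves=[
    [0, 0, 0, -0.007, 0.038, 0, -1],
    [0, 0, 0, -0.007, 0.04, 0, -1],
    [0, 0, 0, -0.007, 0.04, 0, -1],
    [0, 0, 0, -0.007, 0.04, 0.005, -1],
    [0, 0, 0, -0.007, 0.04, 0.007, -1],
    [0, 0, 0, -0.007, 0.04, 0.008, -1],
    [0, 0, 0, -0.006, 0.027, 0.007, -1],
    [0, 0, 0, 0, 0, 0, -1],
  ],
)

```text
clock: 13.88
tcp_pos: [0.6158, -0.1331, 0.0121]
orientation: [2.919, 1.146, -0.001]
contact_force: [-0.3, -0.6, -1.8]
grip_width: 0.0355
gripper_force: 70.6
```

```bash
cat > m4.py <<'E'
from h import *
import sys
togo([.6133,-.1258,.0125],np.radians(-47))
o=telemetry.get_obs();M=R.from_rotvec(o["orientation"]).as_matrix();d=-M[:,0]
tip=o["tcp_pos"]+d*.116+[0,0,.0476];print("tip by grip",tip)
ims={}
for n in("scene","top"):
    ims[n]=grab_frame(n);print(n,"tip px",proj(cam(n),tip)[0].round(1),"hole px",proj(cam(n),[.4993,-.2322,.06])[0].round(1))
z=lambda im,r,c,w,h:cv2.resize(im[r[0]:r[1],c[0]:c[1]],(w,h),interpolation=cv2.INTER_CUBIC)
cv2.imwrite(f"pics/{sys.argv[1]}.png",np.hstack([z(ims["scene"],(205,285),(200,280),400,400),z(ims["top"],(170,250),(370,450),400,400)]))
E
python3 m4.py p1
```

```text
t 13.88 tcp [ 0.6158 -0.1331  0.0121] y-ang -47.12 F [-0.3 -0.6 -1.8] w 0.0355 j [-0.26  0.69  0.52  1.83 -0.47  0.75 -0.31]
 shift in tool axes now [ 0.0031 -0.007  -0.0005]  in final axes [ 0.0032 -0.007  -0.0004]  turn deg [ 0.28  0.13 -0.12]  units [ 0.05  0.02 -0.02]
tip by grip [ 0.5307 -0.212   0.0599]
scene tip px [255.  252.9] hole px [239.7 251.9]
top tip px [422.8 206. ] hole px [431.7 219.6]
```

View pics/p1.png

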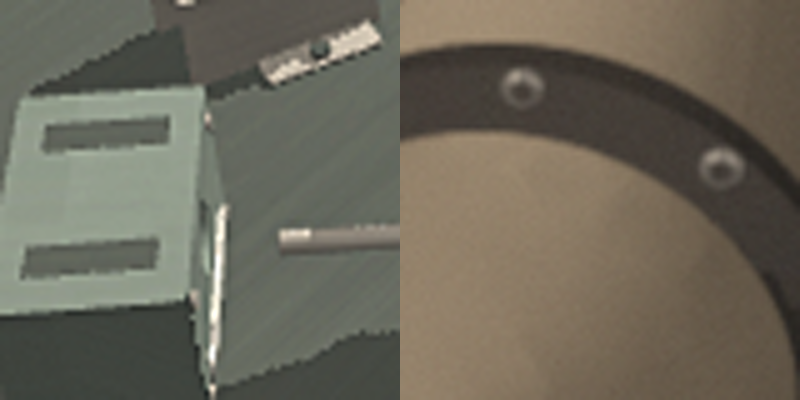

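The scene crop shows the rod tip at about (256,253), as predicted (255,253), in front of the hole at (240.6,253). I re-read the settled pose and insert.

```bash
cat > m5.py <<'E'
from h import *
o=telemetry.get_obs();M=R.from_rotvec(o["orientation"]).as_matrix();d=-M[:,0]
tip=o["tcp_pos"]+d*.116+[0,0,.0476]
v=tip-np.array([.4993,-.2322,.06]);n=np.array([np.cos(np.radians(-137)),np.sin(np.radians(-137)),0]);l=np.array([M[0,1],M[1,1],0])
print(o["clock"],"depth",(v@n).round(4),"lateral along tool y",(v@l).round(4),"dz",v[2].round(4),"ang",np.degrees(np.arctan2(d[1],d[0])),"F",o["contact_force"],"axial",(o["contact_force"]@n).round(1),"tilt",d[2].round(3))
E
python3 m5.py
```

```text
13.9833 depth -0.0397 lateral along tool y 0.0013 dz -0.0003 ang -136.87293665176705 F [-0.1034  0.2102 -1.7631] axial -0.1 tilt 0.001
```

Emit:
apply_moves(
  moves=[
    [0, 0, 0, -0.01, -0.001, 0, -1],
    [0, 0, 0, -0.015, 0, 0, -1],
    [0, 0, 0, -0.015, 0, 0, -1],
    [0, 0, 0, -0.015, 0, 0, -1],
    [0, 0, 0, -0.015, 0, 0, -1],
    [0, 0, 0, -0.01, 0, 0, -1],
    [0, 0, 0, -0.005, 0, 0, -1],
    [0, 0, 0, 0, 0, 0, -1],
  ],
)

```text
clock: 14.65
tcp_pos: [0.5505, -0.1842, 0.0128]
orientation: [2.922, 1.155, -0.0]
contact_force: [0.4, 0.4, -2.2]
grip_width: 0.0355
gripper_force: 70.6
```

```bash
python3 m5.py
```

```text
14.65 depth 0.0458 lateral along tool y -0.0 dz 0.0005 ang -136.86413543840084 F [ 0.3896  0.3746 -2.1665] axial -0.5 tilt 0.0
```

Inserted without contact. Pressing in small steps.

Emit:
apply_moves(
  moves=[
    [0, 0, 0, -0.003, 0, 0, -1],
    [0, 0, 0, -0.002, 0, 0, -1],
    [0, 0, 0, -0.002, 0, 0, -1],
    [0, 0, 0, 0, 0, 0, -1],
    [0, 0, 0, -0.002, 0, 0, -1],
    [0, 0, 0, 0, 0, 0, -1],
    [0, 0, 0, 0, 0, 0, -1],
    [0, 0, 0, 0, 0, 0, -1],
  ],
)

```text
clock: 15.32
tcp_pos: [0.5458, -0.1884, 0.0126]
orientation: [-2.92, -1.159, -0.001]
contact_force: [2.5, 1.7, -2.8]
grip_width: 0.0352
gripper_force: 70.6
```

```bash
python3 m5.py
```

```text
15.3167 depth 0.0521 lateral along tool y 0.0 dz 0.0002 ang -136.68341661969038 F [ 2.4572  1.7129 -2.7879] axial -3.0 tilt -0.001
```

Emit:
apply_moves(
  moves=[
    [0, 0, 0, -0.002, 0, 0, -1],
    [0, 0, 0, 0, 0, 0, -1],
    [0, 0, 0, -0.001, 0, 0, -1],
    [0, 0, 0, 0, 0, 0, -1],
    [0, 0, 0, -0.001, 0, 0, -1],
    [0, 0, 0, 0, 0, 0, -1],
    [0, 0, 0, 0, 0, 0, -1],
    [0, 0, 0, 0, 0, 0, -1],
  ],
)

```text
clock: 15.98
tcp_pos: [0.5438, -0.1903, 0.0128]
orientation: [-2.919, -1.16, -0.004]
contact_force: [5.2, 5.5, -2.4]
grip_width: 0.0355
gripper_force: 70.6
```

```bash
python3 m5.py
```

```text
15.9833 depth 0.0549 lateral along tool y 0.0 dz 0.0002 ang -136.65633270322527 F [ 5.2326  5.5233 -2.3631] axial -7.6 tilt -0.002
```

Emit:
apply_moves(
  moves=[
    [0, 0, 0, -0.001, 0, 0, -1],
    [0, 0, 0, 0, 0, 0, -1],
    [0, 0, 0, -0.001, 0, 0, -1],
    [0, 0, 0, 0, 0, 0, -1],
    [0, 0, 0, -0.001, 0, 0, -1],
    [0, 0, 0, 0, 0, 0, -1],
    [0, 0, 0, 0, 0, 0, -1],
    [0, 0, 0, 0, 0, 0, -1],
  ],
)

```text
clock: 16.65
tcp_pos: [0.5436, -0.1903, 0.0131]
orientation: [-2.917, -1.162, -0.008]
contact_force: [9.1, 10.6, -1.3]
grip_width: 0.0353
gripper_force: 70.7
```

```bash
python3 m5.py
```

```text
16.65 depth 0.055 lateral along tool y 0.0 dz 0.0001 ang -136.55605393377868 F [ 9.0608 10.5778 -1.3043] axial -13.8 tilt -0.005
```

The press hit a hard stop: depth stayed at 55 mm while the force rose from 7.6 to 13.8 N. So the button is fully in. Withdrawing and lifting.

Emit:
apply_moves(
  moves=[
    [0, 0, 0, 0.01, 0, 0, -1],
    [0, 0, 0, 0.02, 0, 0, -1],
    [0, 0, 0, 0.025, 0, 0, -1],
    [0, 0, 0, 0.025, 0, 0, -1],
    [0, 0, 0, 0.025, 0, 0, -1],
    [0, 0, 0, 0.015, 0, 0, -1],
    [0, 0, 0, 0, 0, -0.02, -1],
    [0, 0, 0, 0, 0, -0.02, -1],
  ],
)

```text
clock: 17.32
tcp_pos: [0.626, -0.111, 0.0514]
orientation: [-2.919, -1.16, 0.007]
contact_force: [0.3, 0.2, -2.0]
grip_width: 0.0355
gripper_force: 70.7
```

Emit:
apply_moves(
  moves=[
    [0, 0, -0.88, 0, 0, 0, -1],
    [0, 0, -0.88, 0, 0, 0, -1],
    [0, 0, -0.88, 0, 0, 0, -1],
    [0, 0, -0.88, 0, 0, 0, -1],
    [0, 0, -0.88, 0, 0, 0, -1],
    [0, 0, -0.88, 0, 0, 0, -1],
    [0, 0, -0.88, 0, 0, 0, -1],
    [0, 0, 0, 0, 0, 0, -1],
  ],
)

```text
clock: 17.98
tcp_pos: [0.6262, -0.1131, 0.0523]
orientation: [-2.401, -2.026, 0.003]
contact_force: [-0.7, 0.9, -2.4]
grip_width: 0.0353
gripper_force: 70.8
```

```bash
python3 - <<'E'
from h import *
togo([.6674,.0022,-.0155],np.radians(-9.8))
E
```

```text
t 17.98 tcp [ 0.6262 -0.1131  0.0523] y-ang -9.68 F [-0.7  0.9 -2.4] w 0.0353 j [-0.2   0.61  0.38  1.79 -0.3   0.8   0.17]
 shift in tool axes now [0.1206 0.0213 0.0677]  in final axes [0.1206 0.021  0.0678]  turn deg [-0.08  0.06  0.12]  units [-0.01  0.01  0.02]
```

Emit:
apply_moves(
  moves=[
    [0, 0, 0, 0.025, 0.005, 0, -1],
    [0, 0, 0, 0.035, 0.006, 0, -1],
    [0, 0, 0, 0.035, 0.006, 0.01, -1],
    [0, 0, 0, 0.025, 0.004, 0.015, -1],
    [0, 0, 0, 0, 0, 0.015, -1],
    [0, 0, 0, 0, 0, 0.01, -1],
    [0, 0, 0, 0, 0, 0.005, -1],
    [0, 0, 0, 0, 0, 0, -1],
  ],
)

```text
clock: 18.65
tcp_pos: [0.6668, 0.0007, -0.0039]
orientation: [-2.406, -2.019, 0.006]
contact_force: [-0.2, -0.1, -1.9]
grip_width: 0.0353
gripper_force: 70.8
```

```bash
python3 - <<'E'
from h import *
togo([.6674,.0022,-.0155],np.radians(-9.8))
E
```

```text
t 18.65 tcp [ 0.6668  0.0007 -0.0039] y-ang -9.98 F [-0.2 -0.1 -1.9] w 0.0353 j [-0.34  0.73  0.35  1.73 -0.34  0.75  0.01]
 shift in tool axes now [0.0017 0.0004 0.0116]  in final axes [0.0016 0.0004 0.0116]  turn deg [-0.16  0.14 -0.18]  units [-0.03  0.02 -0.03]
```

Emit:
apply_moves(
  moves=[
    [0, 0, 0, 0.001, 0, 0.004, -1],
    [0, 0, 0, 0, 0, 0.003, -1],
    [0, 0, 0, 0, 0, 0.002, -1],
    [0, 0, 0, 0, 0, 0.001, -1],
    [0, 0, 0, 0, 0, 0.001, -1],
    [0, 0, 0, 0, 0, 0, -1],
    [0, 0, 0, 0, 0, 0, -1],
    [0, 0, 0, 0, 0, 0, -1],
  ],
)

```text
clock: 19.32
tcp_pos: [0.6689, 0.0043, -0.0132]
orientation: [2.402, 2.024, 0.001]
contact_force: [-0.9, -0.2, -2.4]
grip_width: 0.0355
gripper_force: 70.8
```

Emit:
apply_moves(
  moves=[
    [0, 0, 0, 0, 0, 0.001, -1],
    [0, 0, 0, 0, 0, 0, -1],
    [0, 0, 0, 0, 0, 0.001, -1],
    [0, 0, 0, 0, 0, 0, -1],
    [0, 0, 0, 0, 0, 0.001, -1],
    [0, 0, 0, 0, 0, 0, -1],
    [0, 0, 0, 0, 0, 0, -1],
    [0, 0, 0, 0, 0, 0, -1],
  ],
)

```text
clock: 19.98
tcp_pos: [0.6688, 0.0043, -0.0155]
orientation: [-2.402, -2.024, -0.001]
contact_force: [-3.9, 1.1, 6.3]
grip_width: 0.0352
gripper_force: 71.8
```

Touching the mat (6 N up). Releasing and rising.

Emit:
apply_moves(
  moves=[
    [0, 0, 0, 0, 0, 0, 0.6],
    [0, 0, 0, 0, 0, 0, 0.6],
    [0, 0, 0, 0, 0, 0, 0.6],
    [0, 0, 0, 0, 0, 0, 0.6],
    [0, 0, 0, 0, 0, 0, 0.6],
    [0, 0, 0, 0, 0, -0.01, 0.6],
    [0, 0, 0, 0, 0, -0.03, 0.6],
    [0, 0, 0, 0, 0, -0.04, 0.6],
  ],
)

```text
clock: 20.65
tcp_pos: [0.666, 0.0043, 0.0619]
orientation: [-2.4, -2.022, 0.008]
contact_force: [0.6, -0.5, -1.0]
grip_width: 0.0679
gripper_force: 0.0
```

Emit:
apply_moves(
  moves=[
    [0, 0, 0, 0, 0, -0.04, 0.6],
    [0, 0, 0, 0, 0, -0.04, 0.6],
    [0, 0, 0, 0.03, 0, -0.01, 0.6],
    [0, 0, 0, 0.04, 0, 0, 0.6],
    [0, 0, 0, 0.04, 0, 0, 0.6],
    [0, 0, 0, 0.04, 0, 0, 0.6],
    [0, 0, 0, 0.03, 0, 0, 0.6],
    [0, 0, 0, 0, 0, 0, 0.6],
  ],
)

```text
clock: 21.32
tcp_pos: [0.6986, 0.1929, 0.1536]
orientation: [-2.388, -2.035, -0.006]
contact_force: [-0.2, 1.1, -0.9]
grip_width: 0.0687
gripper_force: 0.0
```

```bash
python3 - <<'E'
from h import *
o=telemetry.get_obs();print(o["clock"],o["tcp_pos"],o["contact_force"])
b=grab_frame("scene");t=grab_frame("top")
z=lambda im,r,c,w,h:cv2.resize(im[r[0]:r[1],c[0]:c[1]],(w,h),interpolation=cv2.INTER_CUBIC)
cv2.imwrite("pics/end.png",np.vstack([cv2.resize(b[100:370,150:450],(600,300)),cv2.resize(t[90:290,150:550],(600,300))]))
for n in("scene","top"):
  for th in("tool","wheel","dish","compound_bar"):
    print(n,th,[np.round(d["extent"]).tolist() for d in silhouettes(th,n) if d["p"]>.5])
P=box([.6617,-.0308,0,2.97],-.07,.07,.24,.004,.004)
T=[.6688-.17*.001,.0033,.004,np.radians(-99.8)]
c=box(T,-.05,.115,.036,0,0);print((c-[.6617,-.0308,0])[:,:2]@np.array([[np.cos(2.97),-np.sin(2.97)],[np.sin(2.97),np.cos(2.97)]]))
E
```

```text
21.3167 [0.6986 0.1929 0.1536] [-0.201   1.1162 -0.8855]
scene tool [[302.0, 157.0, 45.0, 23.0], [365.0, 140.0, 14.0, 34.0], [344.0, 241.0, 52.0, 42.0]]
scene wheel [[288.0, 333.0, 67.0, 65.0]]
scene dish []
scene compound_bar [[388.0, 175.0, 33.0, 30.0]]
top tool [[345.0, 153.0, 64.0, 25.0], [445.0, 235.0, 84.0, 72.0], [241.0, 220.0, 29.0, 35.0], [231.0, 300.0, 21.0, 73.0]]
top wheel [[449.0, 140.0, 60.0, 58.0]]
top dish []
top compound_bar [[240.0, 220.0, 26.0, 34.0]]
[[ 0.017  -0.0848]
 [ 0.017  -0.0848]
 [-0.019  -0.0848]
 [-0.019  -0.0848]
 [ 0.0169  0.0802]
 [ 0.0169  0.0802]
 [-0.0191  0.0802]
 [-0.0191  0.0802]]
```

View pics/end.png

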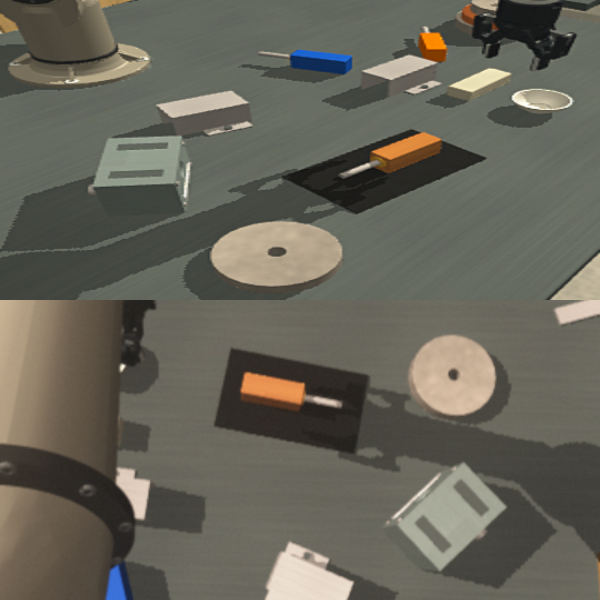

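The tool lies flat and fully on the mat, centred at about (345,153) in the top view. The wheel, dish and bar are unmoved, and the gripper is clear.

```bash
python3 -c "
from bench import order;print(order.hand_in())"
```

```text
the job is handed in; nothing more can be done
None
```

The job is handed in at about 22 s: I drew the tool out by its rod, took it again by the handle, pressed the reset button to its stop and laid the tool fully on the mat, with the wheel, dish and bar left where they were.

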